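# Clear the balance, open its cover and load the check weight

## Robot

A 7-joint arm with a two-finger parallel gripper is mounted at the origin on the work surface. World frame = base frame: x ahead of the robot, y to its left, z up, the work surface at z = 0. Lengths are in m, angles in rad, forces in N, time in s.
With the tool pointing down it reaches from about 0.425 to 0.875 m from the base axis. Payload 4.7 kg.
Tool frame: the origin (TCP) lies midway between the tips of the shut fingers; the grasp point (between the pads) lies 19 mm behind it; z points along the fingers, y is the line along which they close (so a half turn about z gives the same grasp; the last joint's range is limited). The gripper opens to 87 mm and grips with 3 to 60 N. Pads are 19 mm wide; open, the fingers measure 117 mm over their backs; the gripper's body (75 mm by 190 mm) begins 51 mm behind the grasp point.
Start: joints at [-1.2, 0.321, -0.07, 1.45, 0.023, 1.371, -0.057], TCP at [0.227, 0.609, 0.223] pointing down, gripper open.
Joint ranges: [-2.86, 2.86], [-0.3, 2.09], [-1.38, 1.24], [0.06, 2.45], [-1.56, 4.7], [0.09, 2.05], [-2.69, 2.69]. Speed limits (rad/s): [2.57, 2.57, 3.14, 3.14, 3.14, 3.14, 3.14].

## Interface

Orientations are given as a rotation vector (axis times angle).
In Python, from bench import ctrl gives the robot as it stands. The module is installed in compiled form; this text tells all that it offers.
- The arm moves only by the tool carry_out, never from a script. Its argument "steps" is a list of rows, each a list of 7 numbers: the turn, a rotation vector about the world's x, y, z in degrees, then the shift along the world's x, y, z in cm, then the opening, from 0 (shut) to 1 (fully open). A call has 1 to 12 rows; each row is the pose to reach, as a shift and turn from the pose commanded when the call began; what a row does not reach only later rows make up. A row lasts 1/10 s, in which the tool goes at most 50 mm and 8.59 degrees, less where a joint would pass 70% of its speed; a pose out of reach is approached as far as the arm can. A call with a gripper value outside its range is refused whole. The fingers move at their own pace and stop on an object; "squeeze" is the grip in N (left out, the last holds). Time passes only in rows, so rows that repeat a pose let the fingers close. It gives the time, the measured TCP pose, the force, the opening and the grip force at its end, in the units of the state.
- ctrl.get_state(): the state, without advancing time (a new reading comes with each control period).
- ctrl.get_image(name): name is "scene" or "top" or "wrist"; returns a dict with "pixels" (400x640x3 uint8, red, green, blue), "camera_matrix" (3x3 intrinsics, pixels), "cam_to_world" (4x4, takes a point from camera to world coordinates); the wrist camera has in their place "T_tool_cam" (4x4, takes a point from camera to tool coordinates, whose origin is the TCP and whose axes are the flange's). Camera axes: x right, y down, z forward; pixel columns grow to the right and rows downward; lengths in m; the calibration is good to about 2 mm. The wrist camera is an equidistant fisheye: a pixel r from the principal point sees the ray r / f radians off the axis. A picture is of the moment at which its call begins: read the wrist's pose just before it. There is no depth.
- ctrl.close_job(): hands the job in; it is judged then, once.
The state is a dict: "time": time; "joint_positions": joint angles; "qd": joint speeds; "joint_torque": joint torques, N m; "position": TCP position; "tool_rot": TCP orientation; "ft_force": force on the tool from outside, world axes, zero at the start; "torque": the same for the moment, N m; "grip_width": opening from 0.0 (shut) to 1.0 (fully open); "grip_force": force on a finger pad.
Only numpy, scipy, OpenCV 4.12 (cv2) and the standard library are available. Lean on these libraries where they do the work, as an engineer would, in place of code of your own. Each camera call takes 0.05 s, during which the arm holds its last target. There are 200 camera calls.

## Task

Someone left a steel beaker on the closed cover of the bench balance. First move the beaker, upright, onto the white top of the hotplate (it is off); then lift the balance's cover open until it rests back on its stop; then stand the larger of the two steel weights upright in the middle of the weighing pan. Set the beaker and the weight down gently, tip neither over, and leave the small weight, the bottle and the glass dish where they are.

Things in the scene. Friction and masses are not known exactly. Their poses are not given: they have to be found in the camera images.
- balance: White bench balance, fixed: a tub 170 x 150 mm (x, y), walls 50 mm high and 6 mm thick, with a 50 mm long, 30 mm high display panel on its front (-x) side. Origin: centre of the tub's underside (panel not counted); z up, front faces its -x. Yaw within 0.25 rad of the world's.
- pan (a point): Centre of the top face of the balance's round steel weighing pan (110 mm across), inside the tub under the cover, 30 mm above the table; the tub's walls rise 20 mm above it. Same axes as the balance.
- cover (a joint): Angle (rad) of the balance's grey cover, a slab 170 x 150 x 10 mm hinged on the tub's far (+x) rim. 0 = closed (its top 60.5 mm above the table), growing as its front edge lifts; the stop is at 1.9, leaning back past upright. Not sprung (250 g): it falls shut when let go before upright and falls back onto the stop beyond it.
- cover_handle (a point): Middle of the cover's steel bar handle, a round bar 10 mm thick and 90 mm long lying parallel to the hinge (balance y) on two end posts, 80 mm clear between them. With the cover closed it is 33 mm above the cover's top (93.5 mm above the table) and 15 mm in from the cover's front edge. Moves with the cover.
- cover_hinge (a point): Point on the cover's hinge line at its middle: far rim of the tub, 50.5 mm above the table. The handle is 155 mm from it along the cover and 43 mm off the cover's underside. Opening turns the cover about this point's +y axis.
- beaker: Open stainless beaker, 62 mm across (66 mm at the rim), 90 mm high, wall 3 mm, about 200 g, standing on the closed cover at the start. Origin: centre of its underside; z up.
- hotplate: Blue hotplate stirrer, switched off, fixed: body 240 x 160 mm (x, y), 62 mm high, two knobs on the front top. Origin: centre of its underside. Yaw within 0.2 rad.
- plate_top (a point): Centre of the upper face of the hotplate's square white ceramic top, 140 x 140 mm, 91 mm above the table, 30 mm behind (+x of) the hotplate's origin. Same axes as the hotplate.
- large_weight: Larger steel weight, 500 g, standing on the table: cylinder 42 mm across up to 36 mm, narrow neck, then a grip knob 24 mm across from 46 to 66 mm above its base. Origin: centre of its underside; z up.
- small_weight: Smaller steel weight of the same shape, 150 g, 30 mm across, 46 mm high, on the table on the other side of the bench; leave alone. Origin: centre of its underside.
- bottle: White plastic bottle with an orange cap, 56 mm across, 140 mm high, on the table behind the gap between balance and hotplate; leave alone. Origin: centre of its underside.
- dish: Shallow greenish glass dish, 84 mm across, 16 mm high, on the table in front of the gap; leave alone. Origin: centre of its underside.
Not all that is in view belongs to the job. Leave any green, pink or yellow look-alike of the beaker alone.

How it is judged:
By the outcome, as a careful person would: the job done as asked, in the order asked, and still so for the second after the job is handed in, with the robot touching nothing.
It also fails if it takes over 72 s, if anything falls off the work surface, if the arm or the gripper's body presses on something with over 40 N, if the wrist force passes 120 N, or if a joint passes its speed limit or range.

## Working session

There is one attempt and no reset: what is moved stays moved. The work goes in short steps, Python scripts to look and compute and a tool call to move; the robot and the scene stay as the last step left them, time stands still between calls to the robot, and variables do not carry over. Pictures are saved under pics/ and viewed, at most 12 in all, crops included, and the job is handed in when it is done.

Besides the shell and the picture viewer there is one more tool, called after "Request:" as name([rows], argument=value, ...), one row to a line, values as JSON. carry_out: Moves the arm, as the interface text tells. Its arguments: {"type":"object","properties":{"steps":{"type":"array","items":{"type":"array","items":{"type":"number"}}},"squeeze":{"type":"number"}},"required":["steps"]}

```bash
mkdir -p pics; cat > h.py <<'E'
import numpy as np, cv2
from bench import ctrl
def save(name,fn,crop=None,scale=1):
    im=ctrl.get_image(name); p=im["pixels"][:,:,::-1]
    if crop: x0,y0,x1,y1=crop; p=p[y0:y1,x0:x1]
    if scale!=1: p=cv2.resize(p,None,fx=scale,fy=scale,interpolation=cv2.INTER_CUBIC)
    cv2.imwrite("pics/"+fn,p)
    np.savez("pics/"+fn+".npz",**im)
    return im
def ray(im,u,v):
    K=im["camera_matrix"];T=im["cam_to_world"]
    d=T[:3,:3]@np.linalg.solve(K,[u,v,1.]); return T[:3,3],d
def onz(im,u,v,z):
    o,d=ray(im,u,v); return o+d*(z-o[2])/d[2]
def proj(im,P):
    T=np.linalg.inv(im["cam_to_world"]); p=im["camera_matrix"]@(T[:3,:3]@np.asarray(P)+T[:3,3]); return p[:2]/p[2]
E
python3 - <<'E'
from h import *
s=ctrl.get_state(); print({k:np.round(v,3) for k,v in s.items()})
for n in("top","scene"):
    im=save(n,n+"0.png",scale=1.25); print(n,np.round(im["camera_matrix"],1),np.round(im["cam_to_world"],3))
E
```

```text
{'time': np.float64(0.0), 'joint_positions': array([-1.2  ,  0.322, -0.07 ,  1.452,  0.023,  1.371, -0.057]), 'qd': array([-0.001, -0.002, -0.   , -0.   ,  0.001,  0.001,  0.001]), 'joint_torque': array([-1.0000e-03, -4.9128e+01, -4.0500e-01, -3.1253e+01, -6.4000e-02,
        4.4000e-02,  0.0000e+00]), 'position': array([0.227, 0.609, 0.221]), 'tool_rot': array([-5.570e-01, -3.092e+00,  3.000e-03]), 'ft_force': array([ 0.778,  0.058, -0.157]), 'torque': array([-0.034, -0.027,  0.004]), 'grip_force': np.float64(0.0), 'grip_width': np.float64(1.0)}
top [[463.5   0.  316.1]
 [  0.  463.5 200.1]
 [  0.    0.    1. ]] [[-5.000e-03 -9.900e-01  1.410e-01  3.840e-01]
 [-1.000e+00  5.000e-03  1.000e-03 -2.000e-03]
 [-2.000e-03 -1.410e-01 -9.900e-01  1.224e+00]
 [ 0.000e+00  0.000e+00  0.000e+00  1.000e+00]]
scene [[432.    0.  335.2]
 [  0.  432.  199.2]
 [  0.    0.    1. ]] [[-0.774  0.479 -0.413  0.943]
 [ 0.633  0.577 -0.516  0.497]
 [-0.009 -0.661 -0.75   0.829]
 [ 0.     0.     0.     1.   ]]
```

View pics/top0.png

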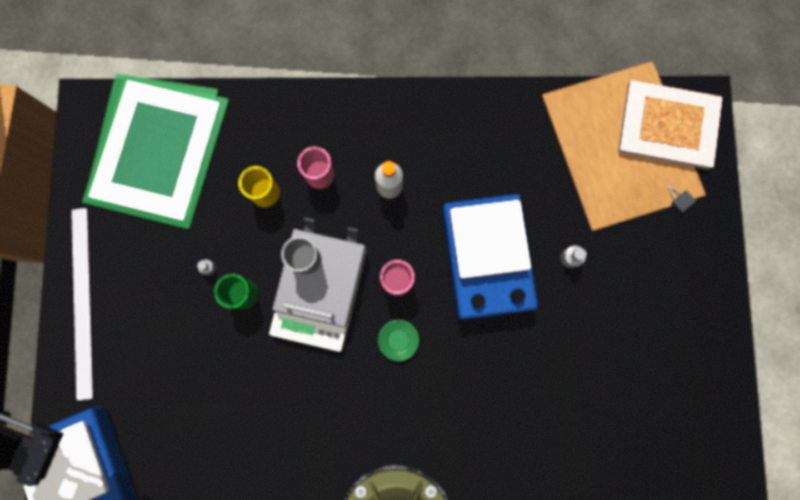

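View pics/scene0.png

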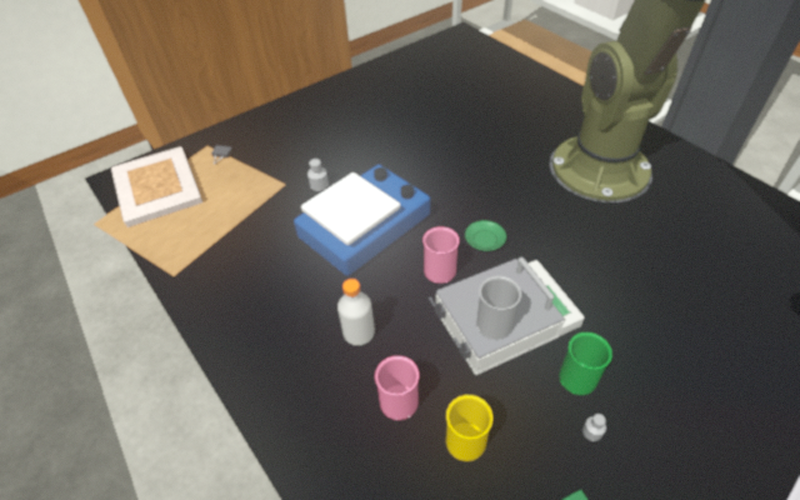

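The top picture (shown at 1.25x) has the steel beaker on the cover at (300,255). Look-alikes are green (234,292), yellow (259,187), and pink at (315,167) and (397,277). The weights are at (574,256), which looks larger and sits right of the hotplate, and (205,267), which is small. The bottle is at (389,180), the dish at (399,340), and the plate at (490,240). I choose the grey beaker on the cover and the weight at (574,256), and I'll check both in one close crop.

```bash
python3 - <<'E'
from h import *
t=np.load("pics/top0.png.npz")["pixels"][:,:,::-1]
def c(x,y,w,h,s): return cv2.resize(np.ascontiguousarray(t[y:y+h,x:x+w]),None,fx=s,fy=s,interpolation=cv2.INTER_CUBIC)
M=np.zeros((600,800,3),np.uint8)
M[0:540,0:420]=c(210,165,84,108,5)   # balance x5
M[0:320,420:740]=c(350,150,80,107,4)[:320] if 0 else c(350,153,80,80,4)
M[320:520,420:580]=c(440,185,32,40,5)
M[320:520,600:760]=c(148,195,32,40,5)
cv2.imwrite("pics/crop1.png",M)
E
```

```text
(no output)
```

View pics/crop1.png

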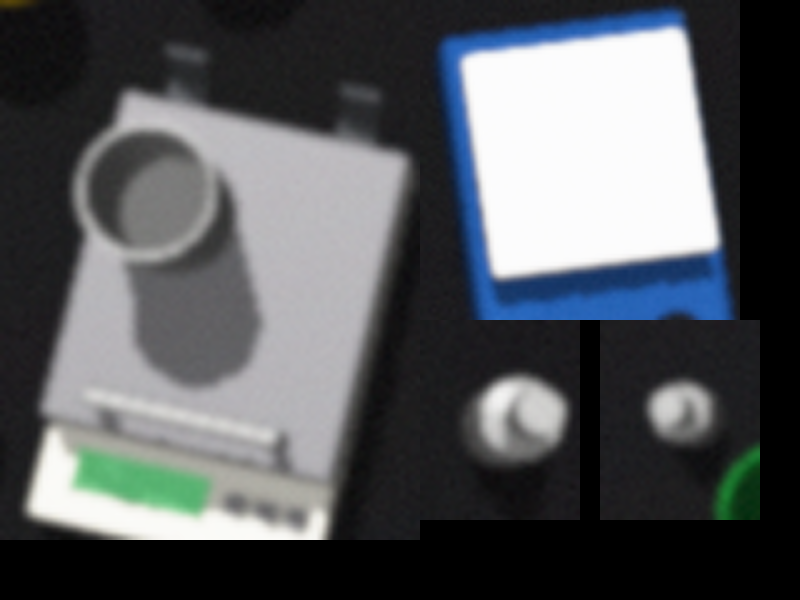

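The close crop confirms both choices: grey steel beaker with its rim centre at (145,195), and the weight at (520,420) is clearly larger than the one at (683,412). Cover corners read (122,90), (412,155), (328,484), (40,412), the handle runs (85,394) to (280,438), and the plate corners are (460,55), (686,27), (720,250), (494,279).

```bash
python3 - <<'E'
from h import *
im=dict(np.load("pics/top0.png.npz"))
def P(x,y,ox,oy,mx,my,s,z): return onz(im,(x-mx+.5)/s-.5+ox,(y-my+.5)/s-.5+oy,z)
pr=lambda n,p:print(n,np.round(p,4))
b=lambda x,y,z:P(x,y,210,165,0,0,5,z)
pr("beaker",b(145.5,195,.1505)); 
for e in((73,195),(218,195),(145,125),(145,265)): pr(" rim",b(*e,.1505))
C=[b(*q,.0605) for q in((122,90),(412,155),(328,484),(40,412))]
for c in C: pr("cov",c)
print("sizes",[round(np.linalg.norm(C[i]-C[i-1]),4) for i in range(4)])
pr("covercentre",np.mean(C,0)); 
dx=(C[0]+C[1]-C[2]-C[3]); dy=C[0]+C[3]-C[1]-C[2]
print("yaw",np.arctan2(dx[1],dx[0]),np.arctan2(-dy[0],dy[1]))
h=[b(85,394,.0985),b(280,438,.0985)]
pr("handle",h[0]);pr("",h[1]);pr("mid",(h[0]+h[1])/2);print(np.linalg.norm(h[0]-h[1]))
Q=[P(*q,350,153,420,0,4,.091) for q in((460,55),(686,27),(720,250),(494,279))]
print("plate sizes",[round(np.linalg.norm(Q[i]-Q[i-1]),4) for i in range(4)]);pr("plate",np.mean(Q,0))
d=Q[0]+Q[1]-Q[2]-Q[3];print("yaw",np.arctan2(d[1],d[0]))
pr("Lknob",P(541,404,440,185,420,320,5,.066));pr("Lbody",P(519,420,440,185,420,320,5,.03))
pr("Sknob",P(675,410,148,195,600,320,5,.046))
# predicted handle from cover
yaw=(np.arctan2(dx[1],dx[0])+np.arctan2(-dy[0],dy[1]))/2
c=np.mean(C,0);u=np.array([np.cos(yaw),np.sin(yaw),0])
pr("handle pred",c-u*.070);pr("hinge",c+u*.085)
for q,z in(((389,170),.14),((399,340),.016),((397,277),.09),((315,167),.09),((259,187),.09),((234,292),.09)):
    pr(q,onz(im,q[0]/1.25,q[1]/1.25,z))
from scipy.spatial.transform import Rotation as R
print(R.from_rotvec(ctrl.get_state()["tool_rot"]).as_matrix().round(3))
E
```

```text
beaker [0.5284 0.1801 0.1505]
 rim [0.5286 0.214  0.1505]
 rim [0.5282 0.1462 0.1505]
 rim [0.5616 0.181  0.1505]
 rim [0.4955 0.1797 0.1505]
cov [0.5946 0.2084 0.0605]
cov [0.5604 0.0605 0.0605]
cov [0.395  0.1018 0.0605]
cov [0.4313 0.2461 0.0605]
sizes [np.float64(0.1676), np.float64(0.1519), np.float64(0.1705), np.float64(0.1488)]
covercentre [0.4953 0.1542 0.0605]
yaw -0.23605367319978018 -0.23707090096290026
handle [0.4384 0.2164 0.0985]
 [0.4167 0.1218 0.0985]
mid [0.4275 0.1691 0.0985]
0.0970963921078911
plate sizes [np.float64(0.1414), np.float64(0.1425), np.float64(0.141), np.float64(0.1401)]
plate [ 0.5671 -0.1889  0.091 ]
yaw 0.12177744173404802
Lknob [ 0.5426 -0.3728  0.066 ]
Lbody [ 0.5392 -0.3725  0.03  ]
Sknob [0.5202 0.3922 0.046 ]
handle pred [0.4273 0.1706 0.0605]
hinge [0.578  0.1343 0.0605]
(389, 170) [0.6933 0.0103 0.14  ]
(399, 340) [ 0.3678 -0.0077  0.016 ]
(397, 277) [ 0.4911 -0.0041  0.09  ]
(315, 167) [0.7146 0.1602 0.09  ]
(259, 187) [0.6738 0.2721 0.09  ]
(234, 292) [0.4631 0.3151 0.09  ]
[[-0.937  0.349 -0.001]
 [ 0.349  0.937 -0.002]
 [-0.    -0.002 -1.   ]]
```

All points agree with the given sizes: the cover measures 170x150, the plate 141 mm, and the weight's knob and body line up. First I move above the beaker with the fingers closing along the balance's x axis, which also suits the handle later.

Request:
carry_out([
  [0,0,-83,30.1,-42.9,0,1],
  [0,0,-83,30.1,-42.9,0,1],
  [0,0,-83,30.1,-42.9,0,1],
  [0,0,-83,30.1,-42.9,0,1],
  [0,0,-83,30.1,-42.9,0,1],
  [0,0,-83,30.1,-42.9,0,1],
  [0,0,-83,30.1,-42.9,0,1],
  [0,0,-83,30.1,-42.9,0,1],
  [0,0,-83,30.1,-42.9,0,1],
  [0,0,-83,30.1,-42.9,0,1],
  [0,0,-83,30.1,-42.9,0,1],
  [0,0,-83,30.1,-42.9,0,1],
])

```text
time: 1.3
position: [0.5301, 0.1747, 0.2223]
tool_rot: [2.472, 1.935, -0.001]
ft_force: [-0.5, -0.9, -1.0]
grip_width: 1.002
grip_force: 0.0
```

```bash
python3 - <<'E'
from h import *
s=ctrl.get_state(); print({k:np.round(v,4) for k,v in s.items()})
im=save("wrist","w1.png"); print(im["T_tool_cam"].round(3),im["camera_matrix"].round(1))
E
```

```text
{'time': np.float64(1.3), 'joint_positions': array([-0.7308,  0.1256,  0.398 ,  1.6975, -0.0475,  1.3286, -0.5672]), 'qd': array([-0.0431, -0.0095, -0.0755,  0.0113, -0.0358,  0.0095, -0.0355]), 'joint_torque': array([ 2.51900e-01, -3.47931e+01,  1.88160e+00, -3.11887e+01,
       -1.35000e-02, -9.00000e-02,  2.67400e-01]), 'position': array([0.5301, 0.1747, 0.2223]), 'tool_rot': array([ 2.4724e+00,  1.9345e+00, -1.4000e-03]), 'ft_force': array([-0.4662, -0.8859, -0.9964]), 'torque': array([-0.048 ,  0.1044,  0.0085]), 'grip_force': np.float64(0.0), 'grip_width': np.float64(1.0021)}
[[ 0.    -0.955 -0.297  0.081]
 [ 1.    -0.     0.001 -0.   ]
 [-0.001 -0.297  0.955 -0.161]
 [ 0.     0.     0.     1.   ]] [[309.7   0.  319.3]
 [  0.  309.7 194.9]
 [  0.    0.    1. ]]
```

View pics/w1.png

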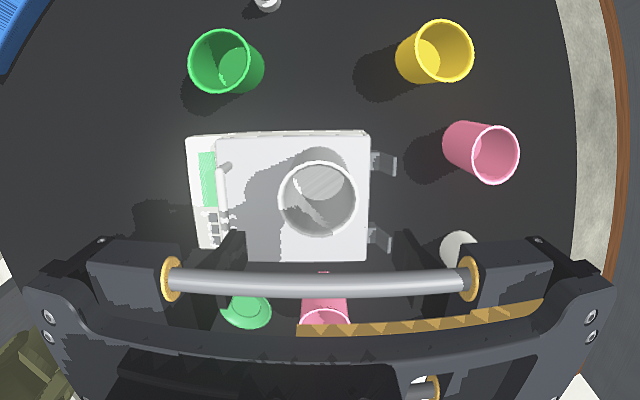

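The wrist view shows the beaker rim centred at about (317,200), midway between the fingers at (232,240) and (405,240). That gives (0.530, 0.179), matching the top camera. Descending and gripping.

Request:
carry_out([
  [0,0,0,0,0,-3,1],
  [0,0,0,0,0,-6,1],
  [0,0,0,0,0,-9,1],
  [0,0,0,0,0,-11,1],
  [0,0,0,0,0,-12.6,1],
  [0,0,0,0,0,-12.6,1],
  [0,0,0,0,0,-12.6,1],
  [0,0,0,0,0,-12.6,0.6],
  [0,0,0,0,0,-12.6,0.6],
  [0,0,0,0,0,-12.6,0.6],
  [0,0,0,0,0,-12.6,0.6],
  [0,0,0,0,0,-12.6,0.6],
], squeeze=15)

```text
time: 2.55
position: [0.5288, 0.1802, 0.0972]
tool_rot: [2.466, 1.946, 0.003]
ft_force: [0.7, 0.4, 1.8]
grip_width: 0.696
grip_force: 14.7
```

Gripped: the 61 mm width matches the beaker. Lift, then carry.

Request:
carry_out([
  [0,0,0,0,0,1,0.6],
  [0,0,0,0,0,3,0.6],
  [0,0,0,0,0,6,0.6],
  [0,0,0,0,0,9,0.6],
  [0,0,0,0,0,12,0.6],
  [0,0,0,0.3,-2,13,0.6],
  [0,0,0,0.6,-5,13,0.6],
  [0,0,0,1,-9,13,0.6],
  [0,0,0,1.4,-13,13,0.6],
  [0,0,0,1.8,-17,13,0.6],
  [0,0,0,2.2,-21,13,0.6],
  [0,0,0,2.6,-25,13,0.6],
])

```text
time: 3.75
position: [0.5535, -0.0714, 0.2269]
tool_rot: [-2.465, -1.946, 0.0]
ft_force: [1.0, 0.2, -1.7]
grip_width: 0.694
grip_force: 14.7
```

Request:
carry_out([
  [0,0,0,0.4,-4,0,0.6],
  [0,0,0,0.8,-7.5,0,0.6],
  [0,0,0,1.1,-10,0,0.6],
  [0,0,0,1.3,-11.9,0,0.6],
  [0,0,0,1.3,-11.9,0,0.6],
  [0,0,0,1.3,-11.9,-3,0.6],
  [0,0,0,1.3,-11.9,-6,0.6],
  [0,0,0,1.3,-11.9,-8,0.6],
  [0,0,0,1.3,-11.9,-9,0.6],
  [0,0,0,1.3,-11.9,-9,0.6],
])

```text
time: 4.75
position: [0.5662, -0.1874, 0.1353]
tool_rot: [-2.463, -1.946, 0.003]
ft_force: [-0.3, -0.1, -2.2]
grip_width: 0.692
grip_force: 14.7
```

```bash
python3 - <<'E'
from h import *
im=save("scene","s1.png",(180,90,420,270),3)
save("top","t1.png")
E
```

```text
(no output)
```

View pics/s1.png

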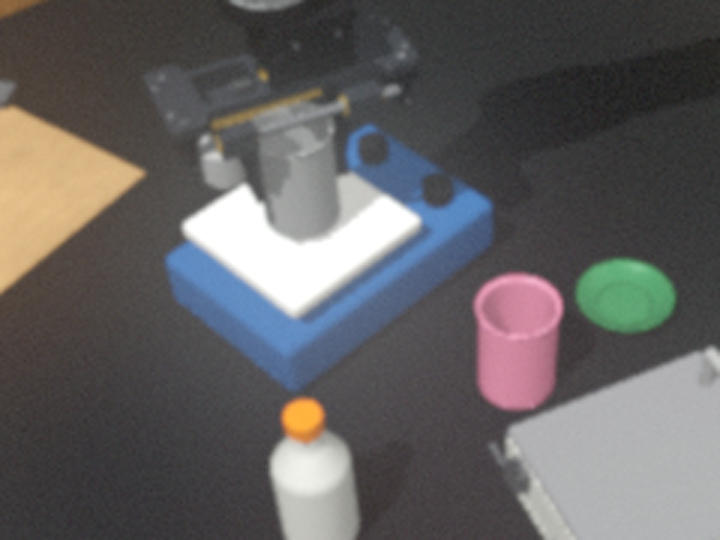

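The beaker hangs upright over the white plate, with its base at about (302,225) in the crop. It is roughly 7 mm up by the numbers, so I lower it slowly.

Request:
carry_out([
  [0,0,0,0,0,-0.2,0.6],
  [0,0,0,0,0,-0.4,0.6],
  [0,0,0,0,0,-0.5,0.6],
  [0,0,0,0,0,-0.6,0.6],
  [0,0,0,0,0,-0.6,0.6],
  [0,0,0,0,0,-0.6,0.6],
])

```text
time: 5.45
position: [0.567, -0.1889, 0.1306]
tool_rot: [2.466, 1.946, -0.0]
ft_force: [1.1, 0.3, -1.3]
grip_width: 0.696
grip_force: 14.7
```

Request:
carry_out([
  [0,0,0,0,0,-0.05,0.6],
  [0,0,0,0,0,-0.1,0.6],
  [0,0,0,0,0,-0.15,0.6],
  [0,0,0,0,0,-0.15,0.6],
])

```text
time: 5.85
position: [0.567, -0.1889, 0.129]
tool_rot: [-2.466, -1.946, 0.0]
ft_force: [0.2, -0.4, -2.0]
grip_width: 0.695
grip_force: 14.7
```

Request:
carry_out([
  [0,0,0,0,0,-0.05,0.6],
  [0,0,0,0,0,-0.1,0.6],
  [0,0,0,0,0,-0.15,0.6],
  [0,0,0,0,0,-0.15,0.6],
  [0,0,0,0,0,-0.15,0.6],
])

```text
time: 6.35
position: [0.5671, -0.1889, 0.1277]
tool_rot: [2.466, 1.946, 0.0]
ft_force: [0.2, 1.1, -0.4]
grip_width: 0.696
grip_force: 14.8
```

Request:
carry_out([
  [0,0,0,0,0,-0.05,0.6],
  [0,0,0,0,0,-0.1,0.6],
  [0,0,0,0,0,-0.1,0.6],
  [0,0,0,0,0,-0.1,0.6],
])

```text
time: 6.75
position: [0.5671, -0.189, 0.1277]
tool_rot: [-2.466, -1.946, -0.001]
ft_force: [-2.7, 0.3, 5.9]
grip_width: 0.69
grip_force: 14.7
```

Contact: z stopped and the force rose to about 6 N. Open and lift away.

Request:
carry_out([
  [0,0,0,0,0,0,0.75],
  [0,0,0,0,0,0,0.8],
  [0,0,0,0,0,0,1],
  [0,0,0,0,0,0,1],
  [0,0,0,0,0,0,1],
  [0,0,0,0,0,2,1],
  [0,0,0,0,0,5,1],
  [0,0,0,0,0,9,1],
  [0,0,0,0,0,11,1],
  [0,0,0,-3,5,11,1],
  [0,0,0,-6,10,11,1],
  [0,0,0,-6,10,11,1],
])

```text
time: 7.95
position: [0.5054, -0.0843, 0.2364]
tool_rot: [-2.459, -1.951, -0.002]
ft_force: [-0.3, 0.2, 0.4]
grip_width: 0.998
grip_force: 0.0
```

```bash
python3 - <<'E'
from h import *
im=save("scene","s2.png",(180,60,480,280),2.6)
print(ctrl.get_state()["position"])
E
```

```text
[ 0.50516577 -0.08325682  0.23653381]
```

View pics/s2.png

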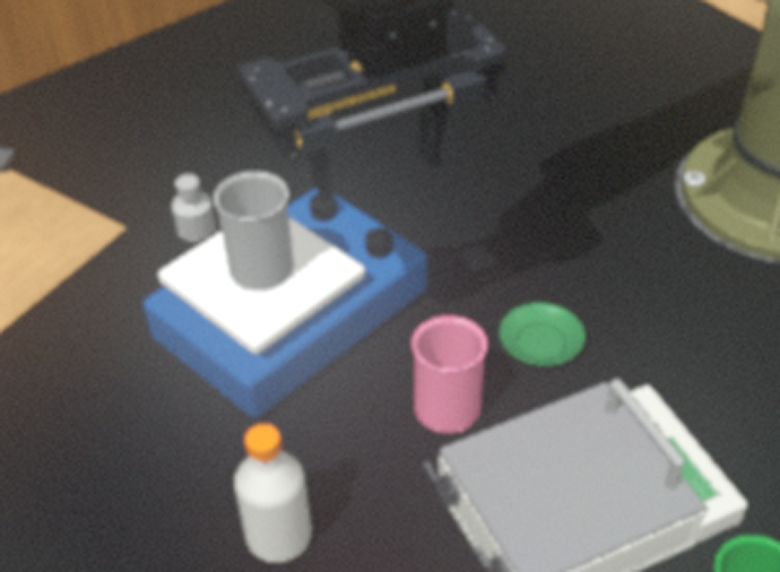

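The beaker stands upright and near the middle of the plate, base at about (260,275) in the crop. Now to the handle.

Request:
carry_out([
  [0,0,0,-1.5,5,0,0.5],
  [0,0,0,-3,10,0,0.5],
  [0,0,0,-4.5,15,0,0.5],
  [0,0,0,-6,20,0,0.5],
  [0,0,0,-7.5,24,0,0.5],
  [0,0,0,-8,25.9,0,0.5],
  [0,0,0,-8,25.9,0,0.5],
  [0,0,0,-8,25.9,-4,0.5],
  [0,0,0,-8,25.9,-8,0.5],
  [0,0,0,-8,25.9,-9,0.5],
  [0,0,0,-8,25.9,-9,0.5],
])

```text
time: 9.1
position: [0.4267, 0.1684, 0.1455]
tool_rot: [2.468, 1.944, -0.005]
ft_force: [-0.1, 0.5, 0.7]
grip_width: 0.5
grip_force: 0.0
```

```bash
python3 - <<'E'
from h import *
s=ctrl.get_state();im=save("wrist","w2.png",(120,60,520,340),2)
print(s["position"],s["tool_rot"])
E
```

```text
[0.42668237 0.16836495 0.14547018] [ 2.46810034  1.94361131 -0.00539141]
```

View pics/w2.png

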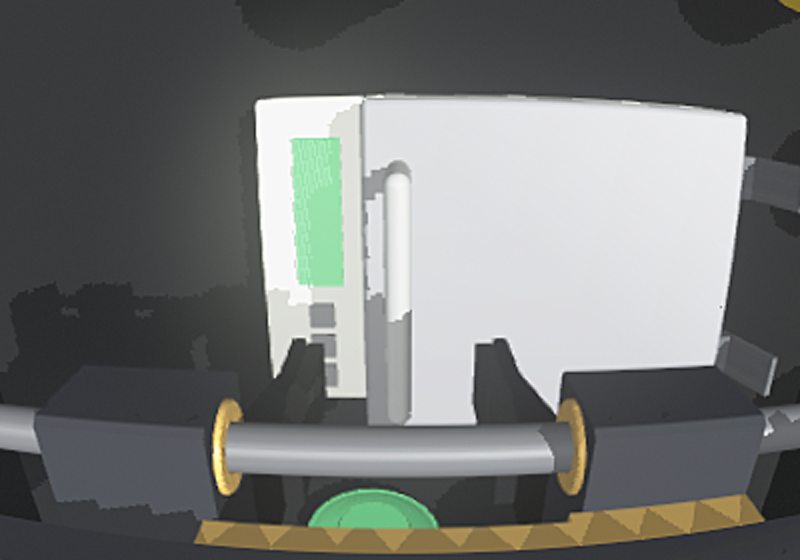

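The bar runs vertically at x≈398 in the crop, midway between the finger faces at 325 and 475. Its ends at y≈165 and 425 put its middle within 3 mm of the tool. Descend and grip.

Request:
carry_out([
  [0,0,0,0,0,-2,0.5],
  [0,0,0,0,0,-4,0.5],
  [0,0,0,0,0,-5.5,0.5],
  [0,0,0,0,0,-6.7,0.5],
  [0,0,0,0,0,-6.7,0.5],
  [0,0,0,0,0,-6.7,0.5],
  [0,0,0,0,0,-6.7,0],
  [0,0,0,0,0,-6.7,0],
  [0,0,0,0,0,-6.7,0],
  [0,0,0,0,0,-6.7,0],
  [0,0,0,0,0,-6.7,0],
  [0,0,0,0,0,-6.7,0],
], squeeze=10)

```text
time: 10.35
position: [0.4266, 0.1702, 0.0796]
tool_rot: [-2.466, -1.946, 0.001]
ft_force: [-2.1, 0.6, 2.5]
grip_width: 0.107
grip_force: 10.0
```

```bash
python3 - <<'E'
from h import *
from scipy.spatial.transform import Rotation as R
s=ctrl.get_state();p=s["position"];R0=R.from_rotvec(s["tool_rot"])
print(p,s["grip_width"])
yaw=-.2365;u=np.array([np.cos(yaw),np.sin(yaw),0]);w=np.array([-np.sin(yaw),np.cos(yaw),0]);z=np.array([0,0,1.])
g0=p+R0.apply([0,0,-.019]);print("grasp",g0)
H=g0+.155*u-.043*z; H[2]=.0505
off=g0-H   # bar offset as gripped
print("off",off@u,off[2])
TH=np.arange(0,1.86,.0872)
for t in list(TH)+[1.85]:
    f=min(35,35*t/1.6)  # tool tilt deg
    rt=R.from_rotvec(w*np.deg2rad(f)); g=H+R.from_rotvec(w*t).apply([*(-.155*u+.043*z)])
    tcp=g+(rt*R0).apply([0,0,.019]); d=(tcp-p)*100
    print(round(t,3),np.round(w*f,1),np.round(d,1))
E
```

```text
[0.42656174 0.17023497 0.07963938] 0.10703691672514991
grasp [0.42657978 0.1702339  0.09863937]
off -0.15500000000000003 0.048139366509911394
0.0 [0. 0. 0.] [ 0.   0.  -0.5]
0.087 [0.4 1.9 0. ] [ 0.4 -0.1  0.8]
0.174 [0.9 3.7 0. ] [ 0.8 -0.2  2.1]
0.262 [1.3 5.6 0. ] [ 1.4 -0.3  3.4]
0.349 [1.8 7.4 0. ] [ 2.1 -0.5  4.5]
0.436 [2.2 9.3 0. ] [ 2.9 -0.7  5.7]
0.523 [ 2.7 11.1  0. ] [ 3.7 -0.9  6.7]
0.61 [ 3.1 13.   0. ] [ 4.7 -1.1  7.6]
0.698 [ 3.6 14.8  0. ] [ 5.7 -1.4  8.5]
0.785 [ 4.  16.7  0. ] [ 6.8 -1.6  9.3]
0.872 [ 4.5 18.5  0. ] [ 8.  -1.9  9.9]
0.959 [ 4.9 20.4  0. ] [ 9.2 -2.2 10.5]
1.046 [ 5.4 22.3  0. ] [10.4 -2.5 10.9]
1.134 [ 5.8 24.1  0. ] [11.7 -2.8 11.2]
1.221 [ 6.3 26.   0. ] [13.  -3.1 11.4]
1.308 [ 6.7 27.8  0. ] [14.3 -3.4 11.5]
1.395 [ 7.2 29.7  0. ] [15.6 -3.8 11.5]
1.482 [ 7.6 31.5  0. ] [16.9 -4.1 11.3]
1.57 [ 8.  33.4  0. ] [18.2 -4.4 11. ]
1.657 [ 8.2 34.   0. ] [19.5 -4.7 10.6]
1.744 [ 8.2 34.   0. ] [20.7 -5.  10.1]
1.831 [ 8.2 34.   0. ] [21.9 -5.3  9.4]
1.85 [ 8.2 34.   0. ] [22.2 -5.3  9.2]
```

Request:
carry_out([
  [0.2,1,0,0.2,0,0.6,0],
  [0.4,1.9,0,0.4,-0.1,1.3,0],
  [0.7,2.8,0,0.6,-0.1,2,0],
  [0.9,3.7,0,0.8,-0.2,2.6,0],
  [1.3,5.6,0,1.4,-0.3,3.9,0],
  [1.8,7.4,0,2.2,-0.5,5,0],
  [2.2,9.3,0,3,-0.7,6.2,0],
  [2.7,11.1,0,3.8,-0.9,7.2,0],
  [3.1,13,0,4.8,-1.1,8.1,0],
  [3.1,13,0,4.8,-1.1,8.1,0],
])

```text
time: 11.35
position: [0.4753, 0.1587, 0.163]
tool_rot: [-2.315, -1.825, 0.218]
ft_force: [-7.0, -0.4, 8.1]
grip_width: 0.108
grip_force: 10.0
```

Request:
carry_out([
  [0.5,1.8,0,0.9,-0.3,1,0],
  [0.9,3.7,0,2,-0.5,1.8,0],
  [1.4,5.5,0,3.3,-0.8,2.4,0],
  [1.8,7.4,0,4.5,-1.1,3,0],
  [2.3,9.3,0,5.8,-1.5,3.4,0],
  [2.7,11.1,0,7.1,-1.8,3.7,0],
  [3.2,13,0,8.4,-2.1,3.9,0],
  [3.6,14.8,0,9.7,-2.4,4,0],
  [4.1,16.7,0,11,-2.7,3.9,0],
  [4.1,16.7,0,11,-2.7,3.9,0],
])

```text
time: 12.35
position: [0.5877, 0.1313, 0.1999]
tool_rot: [-2.11, -1.664, 0.45]
ft_force: [0.2, 1.3, 2.5]
grip_width: 0.11
grip_force: 10.0
```

Request:
carry_out([
  [0.4,1.8,0,1.4,-0.3,-0.2,0],
  [0.8,3.7,0,2.7,-0.6,-0.5,0],
  [1,4.3,0,4,-1,-0.9,0],
  [1,4.3,0,5.2,-1.3,-1.4,0],
  [1,4.3,0,6,-1.5,-1.8,0],
  [1,4.3,0,6.7,-1.6,-2.3,0],
  [1,4.3,0,6.7,-1.6,-2.3,0],
  [1,4.3,0,6.7,-1.6,-2.3,0],
])

```text
time: 13.15
position: [0.6529, 0.1155, 0.1768]
tool_rot: [-2.055, -1.621, 0.508]
ft_force: [2.1, 0.2, 2.5]
grip_width: 0.108
grip_force: 10.0
```

```bash
python3 - <<'E'
from h import *
im=save("scene","s3.png",(240,60,540,285),2.6)
s=ctrl.get_state();print({k:np.round(s[k],3) for k in("position","tool_rot","ft_force","joint_positions","torque")})
E
```

```text
{'position': array([0.653, 0.116, 0.177]), 'tool_rot': array([-2.055, -1.621,  0.508]), 'ft_force': array([ 1.989, -0.208,  2.836]), 'joint_positions': array([-0.27 ,  0.872,  0.359,  0.881, -0.42 ,  2.019, -0.25 ]), 'torque': array([-0.314, -0.717,  0.051])}
```

View pics/s3.png

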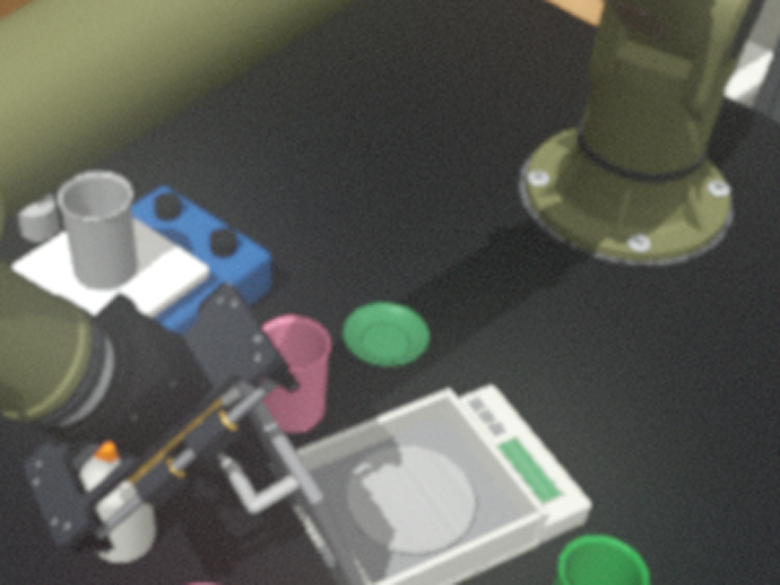

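The cover is open, its slab leaning back near (330,500) with the pan visible at (415,500), and the beaker is undisturbed. Release a little, then withdraw along the fingers.

Request:
carry_out([
  [0,0,0,0,0,0,0.25],
  [0,0,0,0,0,0,0.3],
  [0,0,0,0,0,0,0.3],
  [0,0,0,0.5,-0.1,0.8,0.3],
  [0,0,0,1.1,-0.3,1.7,0.3],
  [0,0,0,2.2,-0.5,3.3,0.3],
  [0,0,0,3.3,-0.8,5,0.3],
  [0,0,0,4,-1,6.5,0.3],
  [0,0,0,4,-1,9,0.3],
  [0,0,0,4,-1,9,0.3],
])

```text
time: 14.2
position: [0.7007, 0.0341, 0.3362]
tool_rot: [-2.308, -1.542, 0.214]
ft_force: [-0.4, -20.7, 2.8]
grip_width: 0.301
grip_force: 0.0
```

```bash
python3 - <<'E'
from h import *
im=save("scene","s4.png",(150,0,540,293),2)
s=ctrl.get_state();print({k:np.round(s[k],3) for k in("time","position","tool_rot","ft_force","joint_positions","qd","torque")})
E
```

```text
{'time': np.float64(14.25), 'position': array([0.696, 0.056, 0.32 ]), 'tool_rot': array([-2.249, -1.566,  0.237]), 'ft_force': array([ 0.363,  6.576, -7.366]), 'joint_positions': array([-0.027,  0.744,  0.061,  0.707, -0.284,  2.051, -0.415]), 'qd': array([-0.15 ,  0.194, -0.5  ,  0.198, -0.256, -0.035,  0.09 ]), 'torque': array([-0.016, -0.503, -0.168])}
```

View pics/s4.png

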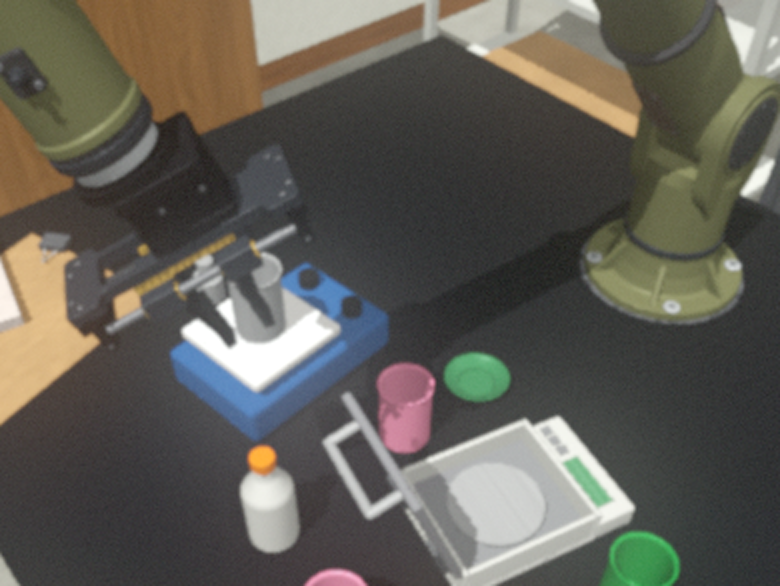

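The withdrawal ran joint 6 into its limit, so the arm swung sideways in free air; nothing was touched. The cover rests back near (385,455), and the bottle and beaker stand. Now untilt and return towards the weight.

Request:
carry_out([
  [-0.7,-3,0,-0.5,-2,2,0.3],
  [-1.4,-6,0,-1,-4,3,0.3],
  [-2.5,-10,0,-2,-7,3,0.3],
  [-3.6,-15,0,-3,-10,3,0.3],
  [-4.8,-20,0,-4,-13,3,0.4],
  [-6,-25,0,-5,-16,3,0.5],
  [-7.2,-30,0,-6,-19,3,0.6],
  [-8.2,-34,0,-7,-22,3,0.6],
  [-8.2,-34,0,-8,-25,3,0.6],
  [-8.2,-34,0,-8,-25,3,0.6],
  [-8.2,-34,0,-8,-25,3,0.6],
])

```text
time: 15.35
position: [0.6114, -0.1666, 0.3445]
tool_rot: [2.447, 1.873, 0.337]
ft_force: [0.1, 1.3, 0.1]
grip_width: 0.601
grip_force: 0.0
```

```bash
python3 - <<'E'
from h import *
from scipy.spatial.transform import Rotation as R
s=ctrl.get_state();print({k:np.round(s[k],3) for k in("time","position","tool_rot","ft_force","joint_positions","qd")})
M=R.from_rotvec(s["tool_rot"]).as_matrix();print(M.round(3))
# turn to a straight-down tool with y along u
u=np.array([np.cos(-.2365),np.sin(-.2365),0]);z=np.array([0,0,-1.]);T=np.c_[np.cross(u,z),u,z]
print("turn needed deg",np.rad2deg(R.from_matrix(T@M.T).as_rotvec()).round(2))
E
```

```text
{'time': np.float64(15.35), 'position': array([ 0.611, -0.167,  0.345]), 'tool_rot': array([2.447, 1.873, 0.337]), 'ft_force': array([0.075, 1.305, 0.111]), 'joint_positions': array([ 0.195,  0.131,  0.134,  1.459, -0.177,  1.398,  0.079]), 'qd': array([-0.023,  0.017, -0.037, -0.011, -0.011, -0.002, -0.003])}
[[ 0.246  0.949  0.197]
 [ 0.958 -0.269  0.098]
 [ 0.146  0.164 -0.976]]
turn needed deg [-5.83 11.28  1.57]
```

Request:
carry_out([
  [-2,4,0.5,-1,-4,0,0.6],
  [-4,8,1,-3,-9,0,0.6],
  [-5.8,11.3,1.6,-5,-14,0,0.6],
  [-5.8,11.3,1.6,-7,-18,0,0.6],
  [-5.8,11.3,1.6,-7,-20.6,0,0.6],
  [-5.8,11.3,1.6,-7,-20.6,-4,0.6],
  [-5.8,11.3,1.6,-7,-20.6,-9,0.6],
  [-5.8,11.3,1.6,-7,-20.6,-14,0.6],
  [-5.8,11.3,1.6,-7,-20.6,-18,0.6],
  [-5.8,11.3,1.6,-7,-20.6,-20,0.6],
  [-5.8,11.3,1.6,-7,-20.6,-20,0.6],
  [-5.8,11.3,1.6,-7,-20.6,-20,0.6],
])

```text
time: 16.55
position: [0.5433, -0.3709, 0.1447]
tool_rot: [-2.463, -1.949, -0.0]
ft_force: [0.8, 0.3, 0.6]
grip_width: 0.595
grip_force: 0.0
```

```bash
python3 - <<'E'
from h import *
from scipy.spatial.transform import Rotation as R
s=ctrl.get_state();print({k:np.round(s[k],4) for k in("time","position","tool_rot")})
M=R.from_rotvec(s["tool_rot"]).as_matrix();print(M.round(3))
im=save("wrist","w3.png",(220,80,420,280),3)
E
```

```text
{'time': np.float64(16.55), 'position': array([ 0.5433, -0.3709,  0.1447]), 'tool_rot': array([-2.4632e+00, -1.9487e+00, -5.0000e-04])}
[[ 0.23   0.973 -0.   ]
 [ 0.973 -0.23   0.001]
 [ 0.001 -0.    -1.   ]]
```

View pics/w3.png

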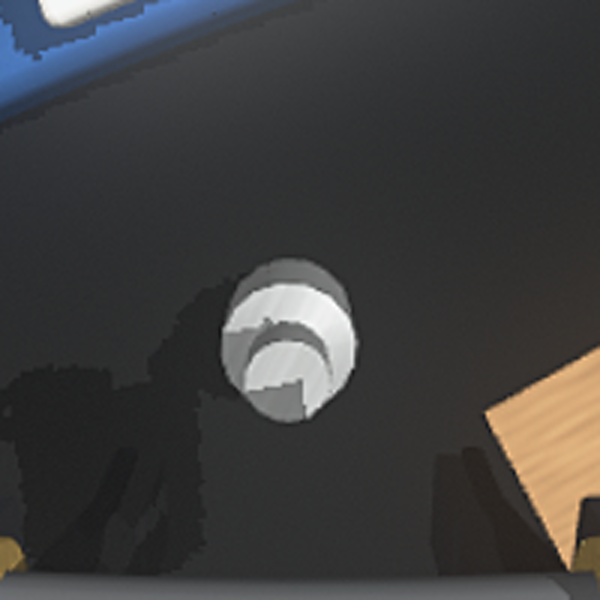

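The knob's top is centred at about (288,380) in the crop, which gives (0.540, -0.374), 1 mm from the first estimate. I correct 3 mm, descend and grip.

Request:
carry_out([
  [0,0,0,-0.3,-0.25,-2,0.6],
  [0,0,0,-0.3,-0.25,-5,0.6],
  [0,0,0,-0.3,-0.25,-7.5,0.6],
  [0,0,0,-0.3,-0.25,-9.5,0.6],
  [0,0,0,-0.3,-0.25,-10.3,0.6],
  [0,0,0,-0.3,-0.25,-10.3,0.6],
  [0,0,0,-0.3,-0.25,-10.3,0.6],
  [0,0,0,-0.3,-0.25,-10.3,0.1],
  [0,0,0,-0.3,-0.25,-10.3,0.1],
  [0,0,0,-0.3,-0.25,-10.3,0.1],
  [0,0,0,-0.3,-0.25,-10.3,0.1],
  [0,0,0,-0.3,-0.25,-10.3,0.1],
], squeeze=30)

```text
time: 17.8
position: [0.5391, -0.3745, 0.0416]
tool_rot: [-2.465, -1.946, 0.0]
ft_force: [-0.7, 0.4, -0.0]
grip_width: 0.262
grip_force: 30.0
```

Gripped at 23 mm, the knob. Lift, and check the pan and cover from the top camera meanwhile.

Request:
carry_out([
  [0,0,0,0,0,1,0.1],
  [0,0,0,0,0,3,0.1],
  [0,0,0,0,0,7,0.1],
  [0,0,0,0,0,11,0.1],
  [0,0,0,0,0,15,0.1],
  [0,0,0,0,0,19,0.1],
  [0,0,0,0,0,22,0.1],
  [0,0,0,0,0,22,0.1],
])

```text
time: 18.6
position: [0.5407, -0.3759, 0.2667]
tool_rot: [2.46, 1.942, 0.005]
ft_force: [0.3, -0.5, -4.1]
grip_width: 0.268
grip_force: 30.0
```

```bash
python3 - <<'E'
from h import *
im=save("top","t2.png",(200,155,440,285),3.3)
E
```

View pics/t2.png

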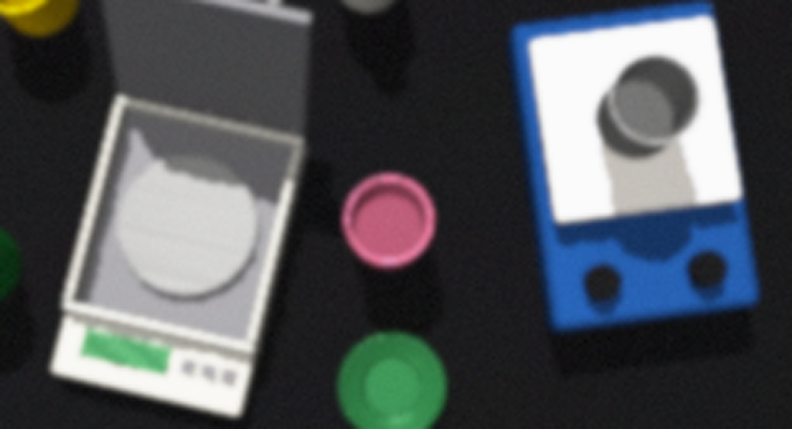

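The cover leans back in place and the pan circle is centred at about (186,228) in the crop. The beaker stands on the plate with its rim at about (652,100).

```bash
python3 - <<'E'
from h import *
im=dict(np.load("pics/t2.png.npz"))
P=lambda x,y,z:onz(im,200+(x+.5)/3.3-.5,155+(y+.5)/3.3-.5,z).round(4)
print(P(186.5,228,.03),np.linalg.norm(P(117,228,.03)-P(256,228,.03)),P(652,100,.181))
print([proj(im,(.4950,.154,.03)),proj(im,(.4950,.154,.03))*3.3-np.array([200,155])*3.3])
E
```

```text
[0.492  0.1545 0.03  ] 0.10880114889099288 [ 0.5654 -0.1861  0.181 ]
[array([256.37641492, 222.56723437]), array([186.04216923, 222.97187341])]
```

Request:
carry_out([
  [0,0,0,-1.5,1,0,0.1],
  [0,0,0,-3.5,3,0,0.1],
  [0,0,0,-5,6.5,0,0.1],
  [0,0,0,-6,10.5,0,0.1],
  [0,0,0,-6,15,0,0.1],
  [0,0,0,-6,19.5,0,0.1],
  [0,0,0,-6,24,0,0.1],
  [0,0,0,-6,28.5,0,0.1],
  [0,0,0,-6,33,0,0.1],
  [0,0,0,-6,37.5,0,0.1],
  [0,0,0,-6,42,0,0.1],
  [0,0,0,-5.5,46,0,0.1],
])

```text
time: 19.85
position: [0.4815, 0.0877, 0.2581]
tool_rot: [-2.462, -1.946, 0.007]
ft_force: [0.8, -1.0, -4.7]
grip_width: 0.269
grip_force: 30.0
```

Request:
carry_out([
  [0,0,0,0.6,3.5,0,0.1],
  [0,0,0,1,5.8,0,0.1],
  [0,0,0,1,6.9,0,0.1],
  [0,0,0,1,6.9,0,0.1],
  [0,0,0,1,6.9,0,0.1],
  [0,0,0,1,6.9,-4,0.1],
  [0,0,0,1,6.9,-8,0.1],
  [0,0,0,1,6.9,-12,0.1],
  [0,0,0,1,6.9,-14,0.1],
  [0,0,0,1,6.9,-14,0.1],
  [0,0,0,1,6.9,-14,0.1],
])

```text
time: 20.95
position: [0.4946, 0.1531, 0.1219]
tool_rot: [2.468, 1.944, 0.0]
ft_force: [0.9, 0.8, -4.5]
grip_width: 0.26
grip_force: 30.0
```

Request:
carry_out([
  [0,0,0,0,0.1,-1.5,0.1],
  [0,0,0,0,0.1,-3,0.1],
  [0,0,0,0,0.1,-4,0.1],
  [0,0,0,0,0.1,-4.5,0.1],
  [0,0,0,0,0.1,-4.5,0.1],
  [0,0,0,0,0.1,-4.5,0.1],
])

```text
time: 21.55
position: [0.4948, 0.1556, 0.0772]
tool_rot: [2.466, 1.946, 0.002]
ft_force: [-0.6, -0.2, -5.0]
grip_width: 0.267
grip_force: 30.0
```

Request:
carry_out([
  [0,0,0,0,0,-0.05,0.1],
  [0,0,0,0,0,-0.1,0.1],
  [0,0,0,0,0,-0.15,0.1],
  [0,0,0,0,0,-0.2,0.1],
  [0,0,0,0,0,-0.25,0.1],
  [0,0,0,0,0,-0.25,0.1],
  [0,0,0,0,0,-0.25,0.1],
])

```text
time: 22.25
position: [0.4941, 0.1555, 0.0738]
tool_rot: [-2.465, -1.947, 0.0]
ft_force: [0.0, -0.1, -5.8]
grip_width: 0.269
grip_force: 30.0
```

Request:
carry_out([
  [0,0,0,0,-0.1,-0.05,0.1],
  [0,0,0,0,-0.1,-0.1,0.1],
  [0,0,0,0,-0.1,-0.15,0.1],
  [0,0,0,0,-0.1,-0.15,0.1],
  [0,0,0,0,-0.1,-0.15,0.1],
])

```text
time: 22.75
position: [0.494, 0.1545, 0.0723]
tool_rot: [-2.465, -1.947, 0.0]
ft_force: [0.7, -0.2, -5.1]
grip_width: 0.265
grip_force: 30.0
```

Request:
carry_out([
  [0,0,0,0,0,-0.05,0.1],
  [0,0,0,0,0,-0.08,0.1],
  [0,0,0,0,0,-0.08,0.1],
])

```text
time: 23.05
position: [0.4941, 0.1545, 0.0716]
tool_rot: [-2.465, -1.946, 0.0]
ft_force: [0.2, 0.5, -3.2]
grip_width: 0.262
grip_force: 30.0
```

Request:
carry_out([
  [0,0,0,0,0,-0.05,0.1],
  [0,0,0,0,0,-0.1,0.1],
  [0,0,0,0,0,-0.1,0.1],
  [0,0,0,0,0,-0.1,0.1],
])

```text
time: 23.45
position: [0.4943, 0.1546, 0.0715]
tool_rot: [-2.466, -1.947, -0.0]
ft_force: [-3.1, -1.7, 5.4]
grip_width: 0.263
grip_force: 30.0
```

Firm contact on the pan at the predicted height. Open and lift straight up, then back off.

Request:
carry_out([
  [0,0,0,0,0,0,0.32],
  [0,0,0,0,0,0,0.4],
  [0,0,0,0,0,0,0.6],
  [0,0,0,0,0,0,0.6],
  [0,0,0,0,0,0,0.6],
  [0,0,0,0,0,2,0.6],
  [0,0,0,0,0,5,0.6],
  [0,0,0,0,0,9,0.6],
  [0,0,0,0,0,13,0.6],
  [0,0,0,0,0,17,0.6],
  [0,0,0,-1,-3,20,0.6],
  [0,0,0,-1,-3,20,0.6],
])

```text
time: 24.65
position: [0.4864, 0.1215, 0.2757]
tool_rot: [2.466, 1.938, 0.011]
ft_force: [-0.1, 0.4, 0.7]
grip_width: 0.6
grip_force: 0.0
```

Request:
carry_out([
  [0,0,0,-0.5,-4,0,0.6],
  [0,0,0,-1,-8,0,0.6],
  [0,0,0,-1,-12,0,0.6],
  [0,0,0,-1,-16,0,0.6],
  [0,0,0,-1,-20,0,0.6],
  [0,0,0,-1,-24,0,0.6],
  [0,0,0,-1,-28,0,0.6],
  [0,0,0,-1,-32,0,0.6],
  [0,0,0,-1,-36,0,0.6],
  [0,0,0,-1,-40,0,0.6],
  [0,0,0,-1,-44,0,0.6],
  [0,0,0,-1,-44,0,0.6],
])

```text
time: 25.85
position: [0.4717, -0.3218, 0.2689]
tool_rot: [2.474, 1.935, -0.007]
ft_force: [0.3, -0.4, 0.6]
grip_width: 0.6
grip_force: 0.0
```

```bash
python3 - <<'E'
from h import *
a=save("top","a.png");b=save("scene","b.png")
c=lambda im,x,y,w,h:cv2.resize(np.ascontiguousarray(im["pixels"][y:y+h,x:x+w,::-1]),None,fx=2.5,fy=2.5,interpolation=cv2.INTER_CUBIC)
M=np.vstack([c(a,140,100,320,110),c(b,200,130,320,130)]);cv2.imwrite("pics/final.png",M)
print(ctrl.get_state()["position"])
E
```

```text
[ 0.47370779 -0.31579215  0.26913592]
```

View pics/final.png

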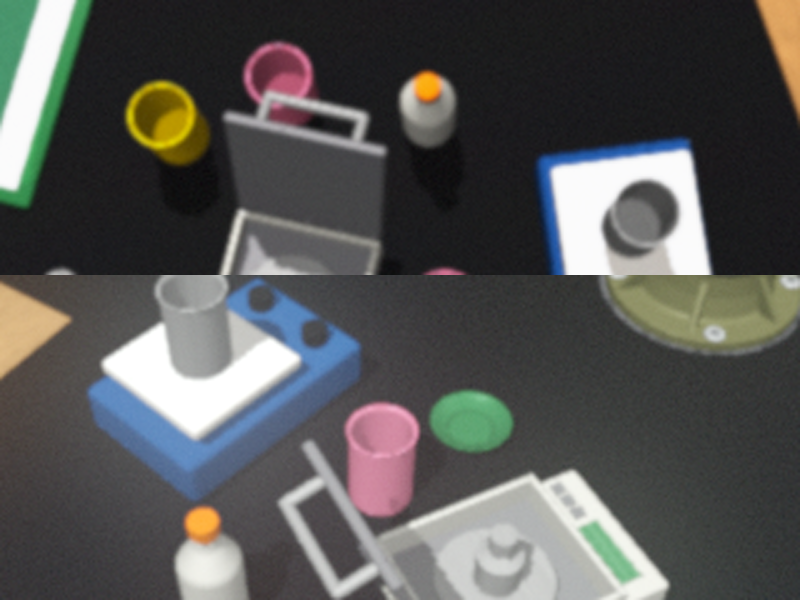

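The final picture shows the weight standing upright in the middle of the pan at (500,560). The cover is back on its stop at (345,510), the beaker stands on the plate at (198,345), and the bottle and dish are in place. Handing in.

```bash
python3 -c "
from bench import ctrl
print(ctrl.close_job())"
```

```text
the job is handed in; nothing more can be done
None
```

The job is handed in at about 26 s: the beaker is upright on the hotplate, the cover open on its stop and the large weight upright mid-pan; joint 6 read 2.051 against its 2.05 limit while backing off the handle, and a judge could count that against it.

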